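# Set the vial block on the narrow heater bar and close the hood

### The arm

A 6-joint arm with a two-finger parallel gripper is mounted at the origin on the work surface. World frame = base frame: x ahead of the robot, y to its left, z up, the work surface at z = 0. Lengths are in mm, angles in rad, forces in N, time in s.
With the tool pointing down it reaches from about 400 to 825 mm from the base axis. Payload 7 kg.
Tool frame: the origin (TCP) lies where the fingers leave the gripper's body, on its centre line; the fingertips stand 73 mm ahead of it and the grasp point (between the pads) lies 54 mm ahead of it (manip.nose_length is the distance from the TCP to the fingertips, in mm); z points along the fingers, y is the line along which they close (so a half turn about z gives the same grasp; the last joint's range is limited). The gripper opens to 85 mm and grips with 20 to 120 N. Pads are 22 mm wide; open, the fingers measure 114 mm over their backs; the gripper's body (76 mm by 85 mm) begins 54 mm behind the grasp point. The pads swing forward as they close: fully open they stand 13 mm farther back than shut.
Start: joints at [0.288, 0.359, 0.012, 0, -1.224, -0.288], TCP at [674.978, -0.018, 303.902] pointing down, gripper open.
Joint ranges: [-3.07, 3.07], [-1.43, 2.12], [-1.02, 1.25], [-3.03, 1.67], [-3.05, -0], [-3.03, 3.03]. Speed limits (rad/s): [2.39, 2.39, 3.01, 3.14, 3.14, 3.14].

### API

Orientations are given as a unit quaternion [x, y, z, w].
In Python, from rig import manip gives the robot as it stands.
- The arm moves only by the tool play_rows, never from a script. Its arguments are lists of equal length, an entry for each row: "jaw": the finger opening in mm, from 0 to 85.4; "linear": the shift along the tool's x, y, z in units of 30 mm (1.0 is 30 mm), a list of three; "dr": the turn, a rotation vector about the tool's x, y, z in degrees, a list of three. In form: {"jaw": [jaw, ...], "linear": [[tx, ty, tz], ...], "dr": [[rx, ry, rz], ...]}. A call has 1 to 12 rows; each row is the pose to reach, as a shift and turn from the pose commanded when the call began, along the tool's axes at that moment; what a row does not reach only later rows make up. A row lasts 1/12 s, in which the tool goes at most 41.7 mm and 7.16 degrees, less where a joint would pass 70% of its speed; a pose out of reach is approached as far as the arm can. A call with a gripper value outside its range is refused whole. The fingers move at their own pace and stop on an object; the grip force is fixed at half the most. Time passes only in rows, so rows that repeat a pose let the fingers close. It gives the time, the measured TCP pose, the force, the opening and the grip force at its end, in the units of the state.
- manip.state(): the state, without advancing time (a new reading comes with each control period).
- manip.capture(name): name is "scene" or "side" or "wrist"; returns the picture (400x640x3 uint8, red, green, blue); there is no depth.
- manip.camera_model(name): a dict with "mtx" (3x3 intrinsics, pixels), "extrinsics" (4x4, takes a point from world to camera coordinates); the wrist camera has in their place "hand_eye" (4x4, takes a point from camera to tool coordinates, whose origin is the TCP and whose axes are the flange's). Camera axes: x right, y down, z forward; pixel columns grow to the right and rows downward; lengths in mm; the calibration is good to about 2 mm. A picture is of the moment at which its call begins: read the wrist's pose just before it. camera_model takes no time and is no camera call.
- manip.sign_off(): hands the job in; it is judged then, once.
The state is a dict: "clock": time; "joints": joint angles; "dq": joint speeds; "joint_efforts": joint torques, N m; "eef_pos": TCP position; "ee_rot": TCP orientation; "ft_force": force on the tool from outside, world axes, zero at the start; "torque": the same for the moment, N m; "gripper_width": opening from 0.0 (shut) to 1.0 (fully open); "gripper_force": force on a finger pad.
Only numpy, scipy, OpenCV 4.12 (cv2) and the standard library are available. Lean on these libraries where they do the work, as an engineer would, in place of code of your own. Each camera call takes 0.05 s, during which the arm holds its last target. There are 200 camera calls.

### The job

Take the rectangular aluminium vial block out of its cooling cradle, put it down upright on the middle of the white tile and let go to change your grip (in the cradle only its ends are free, on the heater only its long sides), then, with the hood still open, set it centred and lengthwise on the heater's narrow raised bar, between the two end posts. Then lower the clear hood gently, without letting it fall, until it is fully down on its stops. Do not tip the block over, and leave the other things on the bench where they are.

Things in the scene. Friction and masses are not known exactly. Their poses are not given: they have to be found in the camera images.
- block: plain aluminium block, 60 long (its x) x 34 wide (its y) x 42 high, with two 15 wells 30 deep in its top (centres 14 either side of the middle along x), about 0.2 kg. Origin: centre of its underside, z up. It starts standing in the cradle, its x along the cradle's x. The two ends are alike.
- cradle: fixed dark steel cooling cradle, 50 (x) x 56 (y), floor 12 above the bench; two walls 5 thick and 50 long along x, 42 apart inside, reach 52 above the bench (2 below the block's top), so fingers do not fit beside the block's long sides; both ends are open and the block stands out 5 beyond it at each end. Origin: centre of its underside on the bench, z up.
- tile: fixed white ceramic tile, 90 x 90 x 8 thick, for putting hot things down. Origin: centre of its underside on the bench, z up; upper face at z = 8.
- heater: fixed white heater, base plate 170 (x: -85 to 85) x 170 (y: -110 to 60) x 30 high. Origin on the bench, straight below the middle of the heater bar; its x runs along the bar, the hood is hinged on its -y side.
- ridge (a point): middle of the flat top of the dark steel heater bar, 50 above the bench; the bar is 66 long (along heater x) and only 16 wide (y), 20 above the base plate. Axes as heater. At each end stands an aluminium post 24 wide (y), inner faces 72 apart, 92 above the bench, with a rubber stop stub (6 dia) reaching 104.5, so fingers do not fit beside the block's ends. Beside the bar (y) it is open.
- cover (a joint): angle of the clear hinged hood, rad: 0 = fully down, level, on its stops; about 1.57 = upright; starts leaning back at 1.75 to 2.0 (limit 2.05). It stays there by itself, but falls shut if let go below about 1.1. Hood 140 wide (x) x 125 from hinge to free edge, with a 27 deep skirt on the inner side; 0.22 kg. Its hinge axis is heater x.
- cover_hinge (a point): middle of the hood's hinge line, 108 above the bench, 90 to the -y side of the heater bar. Axes as heater.
- cover_bar (a point): middle of the hood's round steel handle bar, 12 dia, 98 long along heater x, on two arms (90 apart) at 180 from the hinge line and 55 beyond the hood's free edge: topmost when the hood is open, on the heater's +y side, 108 above the bench, when it is down. Relative to cover_hinge it lies at y = 180 cos(angle), z = 180 sin(angle).
- round_block: bystander: round aluminium block with one large well, 62 dia x 38 high. Origin: centre of its underside. Leave it where it is.
- cork_ring: bystander: flat cork flask ring, 90 dia x 28 high. Origin: centre of its underside. Leave it where it is.
- amber_bottle: bystander: amber glass bottle with black cap, 60 dia x 140 high. Origin: centre of its underside. Leave it where it is.
- beaker: bystander: empty glass beaker, 68 dia x 90 high. Origin: centre of its underside. Leave it where it is.
- spatula: bystander: steel spatula lying flat, 170 long. Origin: on its underside. Leave it where it is.
- jar: bystander: small glass jar with a yellow cap, 48 dia x 65 high. Origin: centre of its underside. Leave it where it is.
Mind the look-alikes: they are no part of the job. Leave any green or turquoise look-alike of the block alone.

How it is judged (in metres and radians):
On the way, in this order (a step that is already met when the one before it is completed fails the run):
1. the block stands upright on the tile, let go (horizontal distance between block and tile below 0.04 m and z of block in the frame of tile between 0.004 and 0.013 m and angle between block's own z axis and vertical below 0.06 rad and linear speed of block below 0.03 m/s and contact force between the fingers and block below 0.05 N), for 0.2 s.
2. the block stands centred on the heater bar, let go, with the hood still open (y of block in the frame of ridge between -0.0065 and 0.0065 m and x of block in the frame of ridge between -0.0085 and 0.0085 m and z of block in the frame of ridge between -0.004 and 0.004 m and angle between block's own z axis and vertical below 0.06 rad and angle between the x axis of block and the x axis of heater, either way round below 0.15 rad and contact force between the fingers and block below 0.05 N and linear speed of block below 0.02 m/s and value of joint cover above 1.2 rad), for 0.2 s.
At the end, for the whole second after the job is handed in: Block upright (3 deg), at rest and let go on the heater bar: middle within 6.5 mm of the bar's middle line and 8.5 mm along it, long axis within 8 deg of the bar, underside within 4 mm of its top; hood down on its stops (under 0.04 rad) and still (y of block in the frame of ridge between -0.0065 and 0.0065 m and x of block in the frame of ridge between -0.0085 and 0.0085 m and z of block in the frame of ridge between -0.004 and 0.004 m and angle between block's own z axis and vertical below 0.06 rad and angle between the x axis of block and the x axis of heater, either way round below 0.15 rad and contact force between the fingers and block below 0.05 N and linear speed of block below 0.02 m/s and value of joint cover below 0.04 rad and velocity of joint cover below 0.05 rad/s); the robot touches nothing.
It fails at once if the hood falls or is slammed: it comes down the last 0.25 rad faster than 2 rad/s (value of joint cover below 0.25 rad and velocity of joint cover below -2 rad/s).
It fails at once if the block is tipped over (more than 40 degrees) (angle between block's own z axis and vertical above 0.7 rad).
It fails at once if another thing on the bench (round block, cork ring, bottle, beaker, spatula, jar) is moved by more than 30 mm (distance of any of round_block, cork_ring, amber_bottle, beaker, spatula, jar from where it was at the start of the episode above 0.03 m).
It also fails if it takes over 72 s, if anything falls off the work surface, if the arm or the gripper's body presses on something with over 40 N, if the wrist force passes 120 N, or if a joint passes its speed limit or range.

## Working session

There is one attempt and no reset: what is moved stays moved. The work goes in short steps, Python scripts to look and compute and a tool call to move; the robot and the scene stay as the last step left them, time stands still between calls to the robot, and variables do not carry over. Pictures are saved under pics/ and viewed, at most 10 in all, crops included, and the job is handed in when it is done.

Besides the shell and the picture viewer there is one more tool, called by a JSON object that holds its "name" and its "arguments". play_rows: Moves the arm, as the interface text tells. Its arguments: {"type":"object","properties":{"jaw":{"type":"array"},"linear":{"type":"array"},"dr":{"type":"array"}},"required":["jaw","linear","dr"]}

```bash
mkdir -p pics; ls
python3 - <<'E'
from rig import manip
import cv2, numpy as np
s=manip.state(); print(s)
for n in ["scene","side"]:
    im=manip.capture(n); cv2.imwrite(f"pics/{n}0.png",im[:,:,::-1])
    m=manip.camera_model(n); print(n,{k:np.round(v,3).tolist() for k,v in m.items()})
im=manip.capture("wrist"); cv2.imwrite("pics/wrist0.png",im[:,:,::-1])
print({k:np.round(v,4).tolist() for k,v in manip.camera_model("wrist").items()})
a=[cv2.imread(f"pics/{n}0.png") for n in ("scene","side")]
E
```

```text
pics
{'clock': 0.0, 'joints': array([ 2.88109751e-01,  3.59389850e-01,  1.10574692e-02, -3.71373840e-04,
       -1.22410121e+00, -2.88084983e-01]), 'dq': array([ 5.99281079e-05, -1.34091275e-03,  9.82513640e-04,  2.67140160e-04,
       -1.54299013e-04,  6.05148519e-04]), 'joint_efforts': array([ 2.55543900e-04, -5.83324420e+01,  2.93422562e+01,  6.93659976e+00,
       -6.00149287e-03, -1.14765509e-06]), 'eef_pos': array([ 6.74633516e+02, -4.51056958e-03,  3.02957236e+02]), 'ee_rot': array([-7.07070574e-01,  7.07142491e-01,  5.43973354e-04, -6.36188122e-04]), 'ft_force': array([ 0.020446  ,  0.55448416, -0.26797469]), 'torque': array([0.01479521, 0.04809035, 0.01093225]), 'gripper_force': 0.0, 'gripper_width': 0.9979145126425752}
scene {'mtx': [[458.819, 0.0, 320.933], [0.0, 458.819, 200.283], [0.0, 0.0, 1.0]], 'extrinsics': [[-0.52, 0.854, 0.012, 234.355], [0.627, 0.391, -0.674, -286.0], [-0.58, -0.343, -0.738, 1288.686], [0.0, 0.0, 0.0, 1.0]]}
side {'mtx': [[429.029, 0.0, 321.534], [0.0, 429.029, 194.487], [0.0, 0.0, 1.0]], 'extrinsics': [[0.995, -0.1, 0.006, -516.65], [-0.053, -0.572, -0.818, 123.328], [0.085, 0.814, -0.575, 894.329], [0.0, 0.0, 0.0, 1.0]]}
{'mtx': [[313.5245, 0.0, 315.2499], [0.0, 313.5245, 199.2554], [0.0, 0.0, 1.0]], 'hand_eye': [[-0.0015, -0.9464, -0.3229, 83.2593], [1.0, -0.0016, 0.0003, 0.2743], [-0.0008, -0.3229, 0.9464, -69.0784], [0.0, 0.0, 0.0, 1.0]]}
```

View pics/scene0.png

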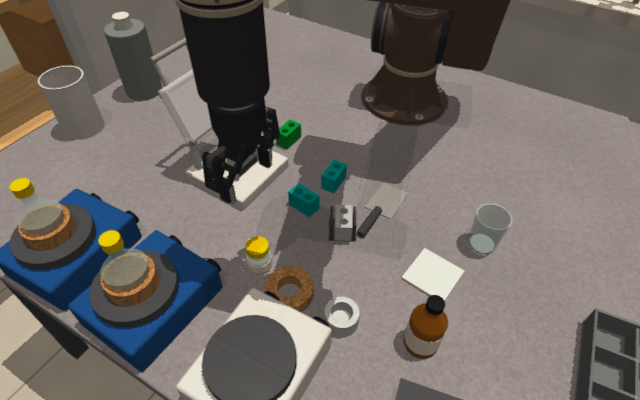

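View pics/side0.png

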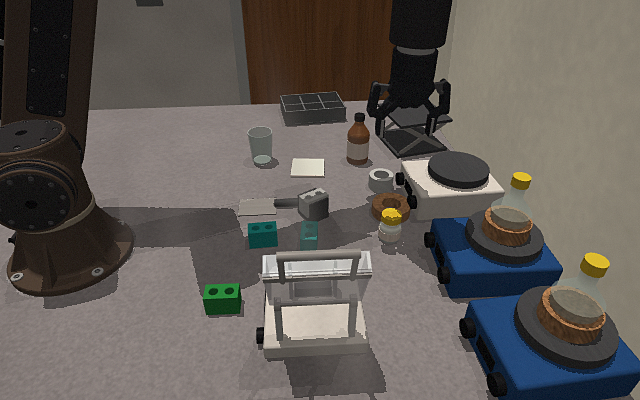

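The scene view shows the cradle with the block at about (343,222), the tile at (433,273), and the heater at (240,170), partly hidden by the gripper. In the side view the block is at (313,204), the tile at (308,168), and the open hood with its handle bar at (318,255). I'll enlarge these regions next.

```bash
cat > h.py <<'E'
import numpy as np, cv2
from scipy.spatial.transform import Rotation as R
from rig import manip
def ray(n,uv,pose=None):
    m=manip.camera_model(n); d=np.linalg.inv(m["mtx"])@np.array([uv[0],uv[1],1.])
    if n=="wrist":
        s=pose or manip.state(); T=np.eye(4); T[:3,:3]=R.from_quat(s["ee_rot"]).as_matrix(); T[:3,3]=s["eef_pos"]
        E=T@m["hand_eye"]
    else: E=np.linalg.inv(m["extrinsics"])
    return E[:3,3],E[:3,:3]@d
def onz(n,uv,z,pose=None):
    c,d=ray(n,uv,pose); return c+d*(z-c[2])/d[2]
def tri(a,b):
    # a,b=(name,uv)
    (c,d),(e,f)=ray(*a),ray(*b); d/=np.linalg.norm(d); f/=np.linalg.norm(f)
    t=np.linalg.lstsq(np.c_[d,-f],e-c,rcond=None)[0]; p,q=c+t[0]*d,e+t[1]*f
    return (p+q)/2,np.linalg.norm(p-q)
def proj(n,P):
    m=manip.camera_model(n); p=m["extrinsics"][:3]@np.r_[P,1]; p=m["mtx"]@p; return p[:2]/p[2]
E
python3 - <<'E'
from h import *
a=cv2.imread("pics/scene0.png"); b=cv2.imread("pics/side0.png")
A=cv2.resize(a[20:220,140:300],None,fx=2.5,fy=2.5,interpolation=3); A=A[:500]
B=cv2.resize(b[150:370,225:385],None,fx=2.5,fy=2.5,interpolation=3)
H=600; o=np.zeros((H,800,3),np.uint8); o[:A.shape[0],:400]=A; o[:B.shape[0],400:]=B
cv2.imwrite("pics/c1.png",o)
for n,uv,z in [("scene",(433,273),8),("side",(308,168),8),("scene",(343,215),54),("side",(313,198),54),("scene",(240,170),30),("side",(315,330),30)]: print(n,uv,onz(n,uv,z).round(0))
E
```

```text
scene (433, 273) [509. 289.   8.]
side (308, 168) [511. 282.   8.]
scene (343, 215) [508.  86.  54.]
side (313, 198) [507.  78.  54.]
scene (240, 170) [ 496. -188.   30.]
side (315, 330) [ 482. -261.   30.]
```

View pics/c1.png

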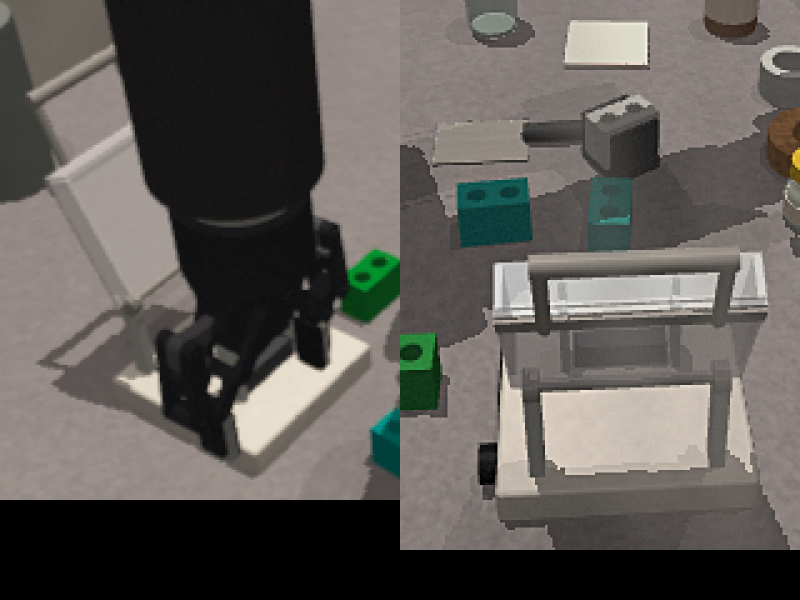

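View pics/wrist0.png

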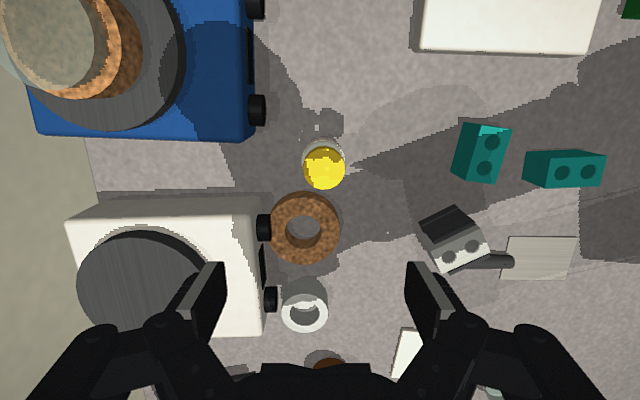

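Seen from the wrist, the block and cradle are at about (452,240) with the spatula handle right beside them at (490,262). The heater's edge is at the top right and the look-alikes are at (480,152) and (563,168). I'll move to a point where the wrist camera can see heater, block and tile together.

{"name": "play_rows", "arguments": {"jaw": [85,85,85,85,85,85,85,85], "linear": [[2,5.8,-2.2],[2,5.8,-2.2],[2,5.8,-2.2],[2,5.8,-2.2],[2,5.8,-2.2],[2,5.8,-2.2],[2,5.8,-2.2],[2,5.8,-2.2]], "dr": [[0,0,0],[0,0,0],[0,0,0],[0,0,0],[0,0,0],[0,0,0],[0,0,0],[0,0,0]]}}

```text
clock: 0.82
eef_pos: [501.1, -60.0, 370.0]
ee_rot: [-0.707, 0.707, -0.0, 0.0]
ft_force: [-0.4, -0.3, 0.2]
gripper_width: 0.991
gripper_force: 0.0
```

Run:
```python
from h import *
s=manip.state(); print(s["eef_pos"],s["ee_rot"],s["clock"])
im=manip.capture("wrist")[:,:,::-1]; cv2.imwrite("pics/wrist1.png",im)
import pickle; pickle.dump(s,open("s1.pkl","wb"))
cv2.imwrite("pics/scene1.png",manip.capture("scene")[:,:,::-1])
cv2.imwrite("pics/w1.png",cv2.resize(im,(800,500),interpolation=3))
```

```text
[501.05285468 -59.95282501 369.98111035] [-7.07065367e-01  7.07148112e-01 -8.34366070e-05  3.28972909e-04] 0.8167
```

View pics/w1.png

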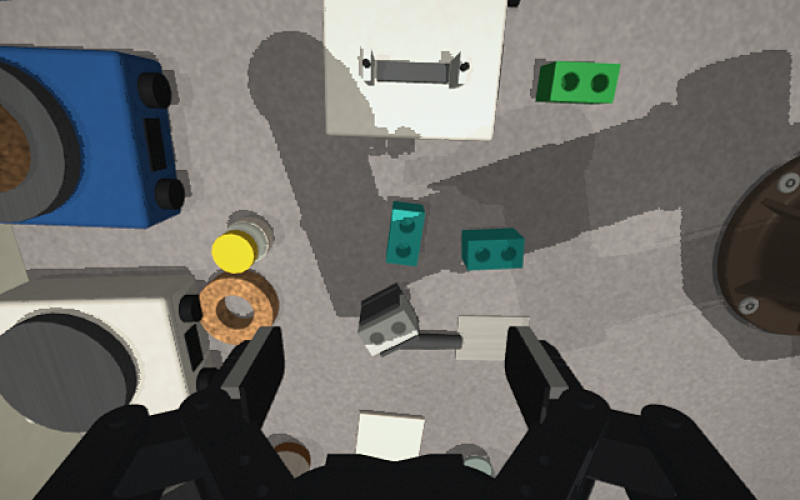

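Run:
```python
from h import *
b=cv2.imread("pics/wrist1.png")
A=cv2.resize(b[215:295,270:430],None,fx=5,fy=5,interpolation=3)
B=cv2.resize(b[25:65,270:390],None,fx=6.66,fy=5,interpolation=3)[:, :800]
cv2.imwrite("pics/c2.png",np.r_[A,B])
```

```text
Traceback (most recent call last):
ValueError: all the input array dimensions except for the concatenation axis must match exactly, but along dimension 1, the array at index 0 has size 800 and the array at index 1 has size 799
```

Run:
```python
from h import *
b=cv2.imread("pics/wrist1.png")
A=cv2.resize(b[215:295,270:430],None,fx=5,fy=5,interpolation=3)
B=cv2.resize(b[25:65,260:420],None,fx=5,fy=5,interpolation=3)
cv2.imwrite("pics/c2.png",np.r_[A,B])
```

```text
(no output)
```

View pics/c2.png

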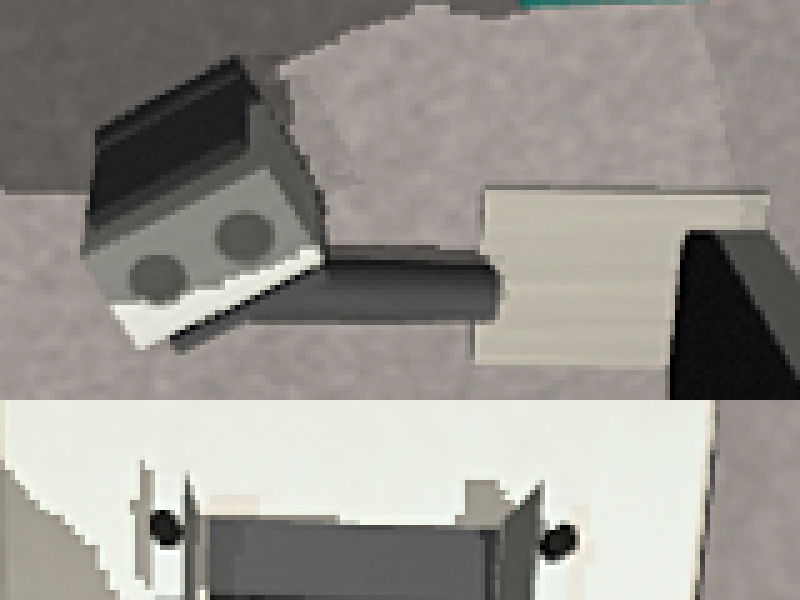

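Run:
```python
from h import *
import pickle; s=pickle.load(open("s1.pkl","rb"))
f=lambda u,v,z,o=(270,215):onz("wrist",(o[0]+u/5,o[1]+v/5),z,s)[:2].round(1)
print("block corners",C:=[f(*p,54) for p in [(82,252),(270,170),(322,262),(140,348)]],"mean",np.mean(C,0), [np.linalg.norm(C[i]-C[i-1]).round(1) for i in range(4)])
print("wells",w:=[f(160,278,54),f(245,238,54)],"mid",np.mean(w,0),"yaw",np.degrees(np.arctan2(*(w[0]-w[1])[::-1])), np.linalg.norm(w[0]-w[1]))
print("handle",[f(*p,8) for p in [(330,250),(330,322),(495,265),(495,318),(180,345)]],"blade",[f(*p,2) for p in [(485,190),(768,192),(475,362)]])
g=lambda u,v,z:f(u,v,z,(260,-55))
b=cv2.imread("pics/wrist1.png")
print("stubs top",t:=[g(165,527-0,104.5) if 0 else onz("wrist",(260+165/5,25+(527-400)/5),104.5,s)[:2].round(1), onz("wrist",(260+560/5,25+(542-400)/5),104.5,s)[:2].round(1)],"mid",np.mean(t,0),np.degrees(np.arctan2(*(t[0]-t[1])[::-1])),np.linalg.norm(t[0]-t[1]))
# bar: dark blob in wrist image
hsv=cv2.cvtColor(b,cv2.COLOR_BGR2HSV)
m=((b.max(2)<120)).astype(np.uint8); m[:42]=0; m[75:]=0; m[:,:295]=0; m[:,365:]=0
n,l,st,ce=cv2.connectedComponentsWithStats(m); i=1+st[1:,4].argmax(); print(st[i],ce[i])
r=cv2.minAreaRect(np.argwhere(l==i)[:,::-1].astype(np.float32)); print(r)
print("bar?",[onz("wrist",p,50,s)[:2].round(1) for p in cv2.boxPoints(r)], onz("wrist",r[0],50,s))
# base plate corners: white mask
m=((b.min(2)>170)).astype(np.uint8); print("tile")
for y in (0,):
    n,l,st,ce=cv2.connectedComponentsWithStats(m)
    for i in range(1,n):
        if st[i,4]>300:
            r=cv2.minAreaRect(np.argwhere(l==i)[:,::-1].astype(np.float32)); print(st[i],[x for x in np.round(r[0],1)],[onz("wrist",p,8 if st[i,1]>300 else 30,s)[:2].round(0).tolist() for p in cv2.boxPoints(r)])
# tile from scene1
b=cv2.imread("pics/scene1.png"); m=((b.min(2)>160)).astype(np.uint8); n,l,st,ce=cv2.connectedComponentsWithStats(m)
i=l[273,433]; r=cv2.minAreaRect(np.argwhere(l==i)[:,::-1].astype(np.float32)); print(st[i],ce[i],onz("scene",ce[i],8).round(1),[onz("scene",p,8)[:2].round(0).tolist() for p in cv2.approxPolyDP(cv2.convexHull(np.argwhere(l==i)[:,::-1].astype(np.int32)),6,True)[:,0]])
A=cv2.resize(b[90:210,150:310],None,fx=5,fy=5,interpolation=3); cv2.imwrite("pics/c3.png",A)
```

```text
block corners [array([541.4,  86. ]), array([489. ,  60.4]), array([474.2,  89.3]), array([525.7, 117.3])] mean [507.575  88.25 ] [np.float64(35.0), np.float64(58.3), np.float64(32.5), np.float64(58.6)]
wells [array([519.7,  94.3]), array([495.8,  81.6])] mid [507.75  87.95] yaw 27.985316723477005 27.064737205448747
handle [array([468.6, 112.8]), array([468.1, 138.9]), array([416.7, 118.2]), array([415.6, 137.5]), array([515.9, 147.3])] blade [array([420.1,  95. ]), array([331.4,  95.9]), array([420.1, 158. ])]
stubs top [array([ 522.2, -181.6]), array([ 445.4, -178.8])] mid [ 483.8 -180.2] -2.0879838327233298 76.8510247166556
[ 301   46   64   24 1068] [333.54494382  57.44382022]
((332.5, 57.5), (23.0, 63.0), 90.0)
bar? [array([ 516.6, -192.3]), array([ 445.8, -192.2]), array([ 444.6, -168.3]), array([ 517. , -168.4])] [ 481.00727921 -180.46657808   50.        ]
tile
[  259     0   147   112 11770] [np.float64(332.0), np.float64(55.5)] [[564.0, -242.0], [399.0, -242.0], [388.0, -121.0], [571.0, -121.0]]
[   0  239  150   93 4416] [np.float64(74.4), np.float64(286.3)] [[958.0, 62.0], [743.0, 55.0], [768.0, 219.0], [1008.0, 226.0]]
[ 285  331   55   38 1685] [np.float64(311.6), np.float64(350.4)] [[557.0, 315.0], [548.0, 239.0], [460.0, 249.0], [465.0, 327.0]]
[ 403  249   61   51 1714] [432.96907818 273.63885648] [510.5 290.    8. ] [[472.0, 337.0], [552.0, 328.0], [548.0, 244.0], [466.0, 250.0]]
```

View pics/c3.png

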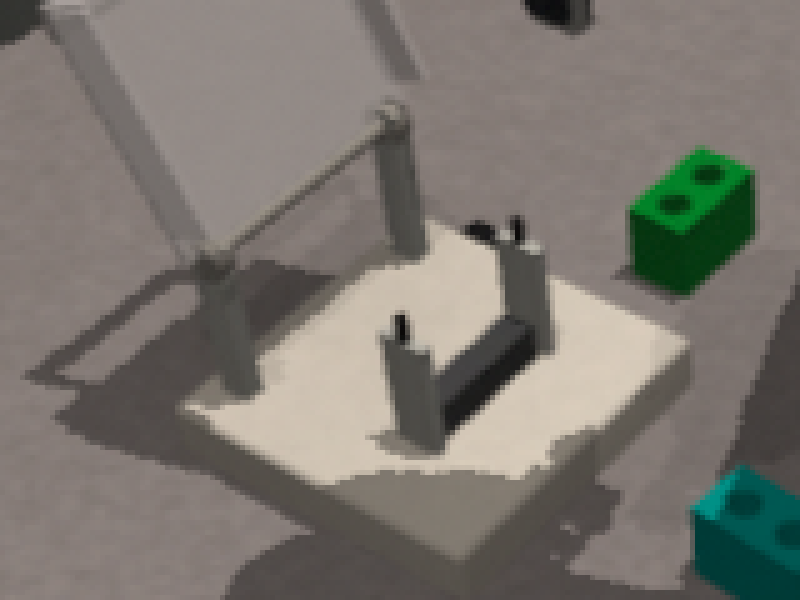

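The block stands at about (508,88), yaw 28°. The tile is centred at about (510,290). The bar is near (483,-180), yaw about -2°, with its posts and stubs clear in the picture. The well spacing measures 27 against 28, which fits. I'll go above the block and check again.

{"name": "play_rows", "arguments": {"jaw": [85,85,85,85,85,85,85,85], "linear": [[-4.93,-0.22,3.67],[-4.93,-0.22,3.67],[-4.93,-0.22,3.67],[-4.93,-0.22,3.67],[-4.93,-0.22,3.67],[-4.93,-0.22,3.67],[-4.93,-0.22,3.67],[-4.93,-0.22,3.67]], "dr": [[0,0,-28],[0,0,-28],[0,0,-28],[0,0,-28],[0,0,-28],[0,0,-28],[0,0,-28],[0,0,-28]]}}

```text
clock: 1.58
eef_pos: [508.1, 88.0, 259.4]
ee_rot: [0.857, -0.515, -0.0, 0.001]
ft_force: [-0.5, -0.4, 0.4]
gripper_width: 0.995
gripper_force: 0.0
```

Run:
```python
from h import *
import pickle
s=manip.state(); print(s["eef_pos"],R.from_quat(s["ee_rot"]).as_matrix().round(3).tolist())
im=manip.capture("wrist")[:,:,::-1]; pickle.dump((s,im),open("s2.pkl","wb"))
cv2.imwrite("pics/w2.png",cv2.resize(im[90:330,160:480],None,fx=2.5,fy=2.5,interpolation=3))
```

```text
[508.05983419  88.03408085 259.41108241] [[0.47, -0.883, -0.001], [-0.883, -0.47, -0.001], [0.0, 0.001, -1.0]]
```

View pics/w2.png

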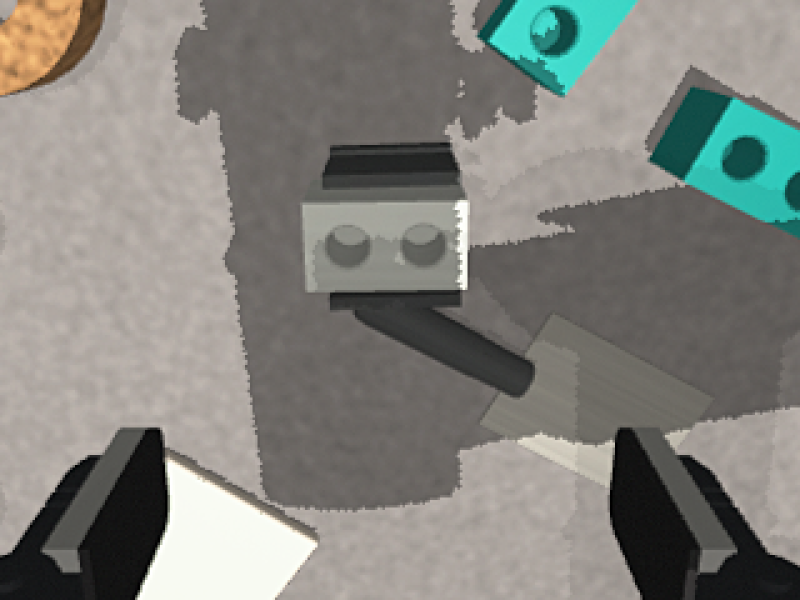

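The block now lies straight in the wrist view: its top spans (303–468, 201–291) and the wells are level. The spatula handle lies on its +y side, clear of both ends.

Run:
```python
from h import *
import pickle
s,im=pickle.load(open("s2.pkl","rb")); f=lambda u,v:onz("wrist",(160+u/2.5,90+v/2.5),54,s)
p=f(385.5,246); print(p, np.linalg.norm(f(303,246)-f(468,246)),np.linalg.norm(f(385,201)-f(385,291)))
M=R.from_quat(s["ee_rot"]).as_matrix(); print("tool shift mm",M.T@(p-s["eef_pos"]))
```

```text
[508.35138686  88.27693359  54.        ] 60.34922547846455 34.38961510079377
tool shift mm [-1.47867730e-01 -6.29848301e-01  2.05410414e+02]
```

The sizes come out at 60.3 x 34.4, so the measurement holds. Descend and grip the ends.

{"name": "play_rows", "arguments": {"jaw": [85,85,85,85,85,85,85,85,58,58,58,58], "linear": [[0,-0.02,1.2],[0,-0.02,2.4],[0,-0.02,3.4],[0,-0.02,4.2],[0,-0.02,4.8],[0,-0.02,5.2],[0,-0.02,5.45],[0,-0.02,5.45],[0,-0.02,5.45],[0,-0.02,5.45],[0,-0.02,5.45],[0,-0.02,5.45]], "dr": [[0,0,0],[0,0,0],[0,0,0],[0,0,0],[0,0,0],[0,0,0],[0,0,0],[0,0,0],[0,0,0],[0,0,0],[0,0,0],[0,0,0]]}}

```text
clock: 2.63
eef_pos: [508.9, 88.3, 97.8]
ee_rot: [0.857, -0.515, 0.001, -0.001]
ft_force: [-0.6, -1.6, 6.7]
gripper_width: 0.69
gripper_force: 60.5
```

{"name": "play_rows", "arguments": {"jaw": [50,50,50,50,50,50,50,50], "linear": [[0,0,0],[0,0,0],[0,0,0],[0,0,0],[0,0,0],[0,0,0],[0,0,0],[0,0,0]], "dr": [[0,0,0],[0,0,0],[0,0,0],[0,0,0],[0,0,0],[0,0,0],[0,0,0],[0,0,0]]}}

```text
clock: 3.3
eef_pos: [508.9, 88.3, 97.8]
ee_rot: [0.857, -0.515, 0.001, -0.001]
ft_force: [0.2, -1.5, 6.2]
gripper_width: 0.69
gripper_force: 62.7
```

{"name": "play_rows", "arguments": {"jaw": [50,50,50,50,50,50,50,50], "linear": [[0,0,-0.3],[0,0,-0.7],[0,0,-1.2],[0,0,-1.8],[0,0,-2.4],[0,0,-2.8],[0,0,-3],[0,0,-3]], "dr": [[0,0,0],[0,0,0],[0,0,0],[0,0,0],[0,0,0],[0,0,0],[0,0,0],[0,0,0]]}}

```text
clock: 3.97
eef_pos: [508.6, 88.5, 188.2]
ee_rot: [0.857, -0.515, 0.001, -0.001]
ft_force: [0.9, -0.0, -2.4]
gripper_width: 0.688
gripper_force: 65.7
```

Run:
```python
from h import *
s=manip.state(); print(s["eef_pos"],s["ft_force"],s["gripper_width"],s["gripper_force"],s["joints"])
M=R.from_quat(s["ee_rot"]).as_matrix(); print("shift to tile units",M.T@(np.array([510.5,290,0])-s["eef_pos"]*[1,1,0])/30)
a=manip.capture("wrist")[:,:,::-1]; b=manip.capture("side")[:,:,::-1]
o=np.r_[cv2.resize(a[100:400],(560,262)),cv2.resize(b[90:250,230:430],(560,336))[:,:]] 
o=np.zeros((560,800,3),np.uint8); o[:250]=cv2.resize(a,(800,500))[250:]; o[250:]=cv2.resize(b[100:255,200:600],(800,310)); cv2.imwrite("pics/w3.png",o)
```

```text
[508.57880585  88.48658109 188.20667197] [ 9.17308095e-01 -1.02938236e-03 -2.36503615e+00] 0.6883766829177697 65.7230544090271 [ 5.52941372e-01  2.07059714e-01 -4.92900807e-01  5.18736818e-06
 -8.67535386e-01 -6.41919997e-02]
shift to tile units [-5.9005992  -3.21037552  0.01180051]
```

View pics/w3.png

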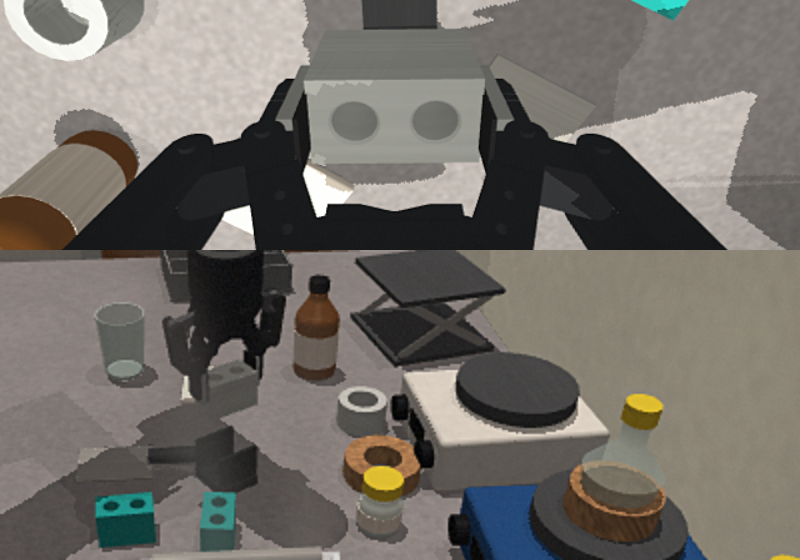

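The block is held level between the pads and is clear of the cradle. Carry it to the tile and turn it square.

{"name": "play_rows", "arguments": {"jaw": [50,50,50,50,50,50,50,50,50,50,50,50], "linear": [[-0.5,-0.27,0],[-1.2,-0.66,0],[-2,-1.09,0],[-2.8,-1.52,0],[-3.6,-1.96,0],[-4.4,-2.4,0],[-5.1,-2.78,0],[-5.6,-3.05,0],[-5.9,-3.21,0],[-5.9,-3.21,0.6],[-5.9,-3.21,1.2],[-5.9,-3.21,1.2]], "dr": [[0,0,2],[0,0,5],[0,0,9],[0,0,13],[0,0,17],[0,0,21],[0,0,25],[0,0,28],[0,0,28],[0,0,28],[0,0,28],[0,0,28]]}}

```text
clock: 5.07
eef_pos: [508.0, 287.9, 146.1]
ee_rot: [0.707, -0.707, -0.0, 0.004]
ft_force: [-0.0, -0.9, -3.3]
gripper_width: 0.688
gripper_force: 65.6
```

{"name": "play_rows", "arguments": {"jaw": [50,50,50,50,50,50,50], "linear": [[0,0,0.4],[0,0,0.8],[0,0,1.1],[0,0,1.4],[0,0,1.5],[0,0,1.5],[0,0,1.5]], "dr": [[0,0,0],[0,0,0],[0,0,0],[0,0,0],[0,0,0],[0,0,0],[0,0,0]]}}

```text
clock: 5.65
eef_pos: [510.2, 289.6, 105.5]
ee_rot: [0.707, -0.707, 0.0, 0.0]
ft_force: [0.3, 0.2, -2.8]
gripper_width: 0.692
gripper_force: 65.8
```

{"name": "play_rows", "arguments": {"jaw": [50,50,50,50,50], "linear": [[0,0,0.15],[0,0,0.28],[0,0,0.33],[0,0,0.36],[0,0,0.36]], "dr": [[0,0,0],[0,0,0],[0,0,0],[0,0,0],[0,0,0]]}}

```text
clock: 6.07
eef_pos: [509.9, 289.6, 94.3]
ee_rot: [0.707, -0.707, 0.0, 0.0]
ft_force: [0.2, 0.1, -2.4]
gripper_width: 0.688
gripper_force: 65.8
```

{"name": "play_rows", "arguments": {"jaw": [50,50,50,50], "linear": [[0,0,0.03],[0,0,0.06],[0,0,0.08],[0,0,0.08]], "dr": [[0,0,0],[0,0,0],[0,0,0],[0,0,0]]}}

```text
clock: 6.4
eef_pos: [510.1, 289.8, 93.9]
ee_rot: [0.707, -0.707, 0.0, -0.0]
ft_force: [-5.9, -1.8, 14.5]
gripper_width: 0.69
gripper_force: 67.5
```

Contact with the tile (14 N at z 93.9, as expected). Release, then rise.

{"name": "play_rows", "arguments": {"jaw": [85,85,85,85,85,85,85,85,85,85,85,85], "linear": [[0,0,0],[0,0,0],[0,0,0],[0,0,0],[0,0,-0.3],[0,0,-1],[0,0,-2],[0,0,-3],[0,0,-4],[0,0,-5],[0,0,-5.5],[0,0,-5.5]], "dr": [[0,0,0],[0,0,0],[0,0,0],[0,0,0],[0,0,0],[0,0,0],[0,0,0],[0,0,0],[0,0,0],[0,0,0],[0,0,0],[0,0,0]]}}

```text
clock: 7.4
eef_pos: [511.4, 290.7, 262.4]
ee_rot: [0.707, -0.707, 0.0, -0.004]
ft_force: [-0.1, 1.0, 0.3]
gripper_width: 0.995
gripper_force: 0.0
```

Run:
```python
from h import *
import pickle
s=manip.state(); print(s["eef_pos"],s["joints"])
im=manip.capture("wrist")[:,:,::-1]; pickle.dump((s,im),open("s4.pkl","wb"))
cv2.imwrite("pics/w4.png",cv2.resize(im[90:330,160:480],None,fx=2.5,fy=2.5,interpolation=3))
```

```text
[511.42418477 290.65941934 262.4015022 ] [ 0.84958142  0.24400818 -0.24974804  0.00136569 -1.06944359 -0.84961602]
```

View pics/w4.png

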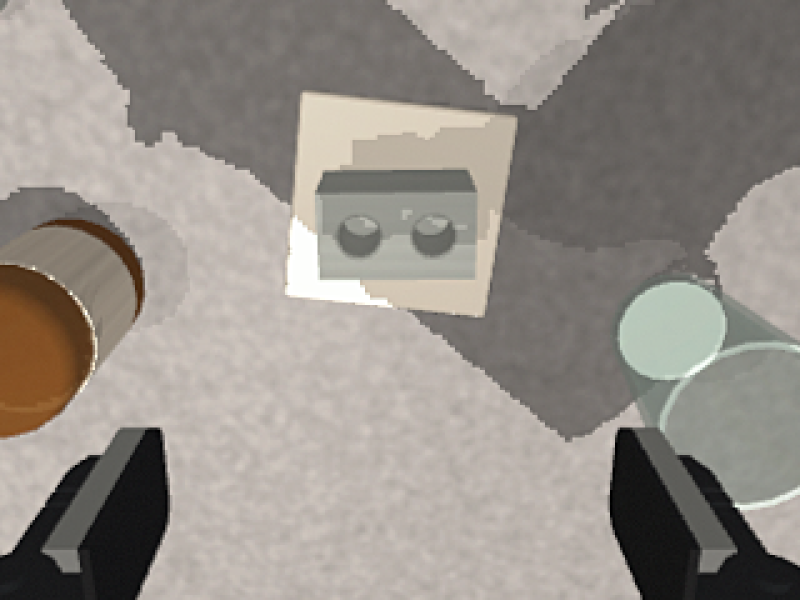

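The block stands upright near the middle of the tile, let go, with its top at (317–477, 193–279). The bottle is on the +x side, so I'll turn +90° to keep the camera on the beaker side, where it passes above the beaker.

Run:
```python
from h import *
import pickle
s,im=pickle.load(open("s4.pkl","rb")); f=lambda u,v,z=50:onz("wrist",(160+u/2.5,90+v/2.5),z,s)
p=f(397,236); print(p, np.linalg.norm(f(317,236)-f(477,236)),np.linalg.norm(f(397,193)-f(397,279)))
print("tile",[f(*q,8)[:2].round() for q in [(302,92),(517,117),(485,317),(286,294)]])
print("bottle base, beaker base",onz("wrist",(160+75/2.5,90+300/2.5),0,s),f(672,330,0))
M=R.from_quat(s["ee_rot"]).as_matrix(); print("tool shift mm",M.T@(p-s["eef_pos"]))
```

```text
[508.99465455 289.81626305  50.        ] 59.737410838041335 33.44764090668265
tile [array([547., 242.]), array([460., 252.]), array([469., 340.]), array([558., 329.])]
bottle base, beaker base [654.58439134 334.85320966   0.        ] [382.69828299 349.24913729   0.        ]
tool shift mm [  1.88467515   3.68711777 212.37670501]
```

{"name": "play_rows", "arguments": {"jaw": [85,85,85,85,85,85,85,85,85,85,85,85], "linear": [[0,0,0],[0,0,0],[0,0,0],[0,0,0],[0,0,0],[0,0,0],[0,0,0],[0,0,0],[0,0,0],[0,0,0],[0,0,0],[0,0,0]], "dr": [[0,0,7],[0,0,14],[0,0,21],[0,0,28],[0,0,35],[0,0,42],[0,0,49],[0,0,56],[0,0,63],[0,0,70],[0,0,77],[0,0,84]]}}

```text
clock: 8.45
eef_pos: [509.6, 289.3, 256.1]
ee_rot: [-0.049, 0.999, -0.001, -0.001]
ft_force: [0.8, -0.0, -0.9]
gripper_width: 0.997
gripper_force: 0.0
```

{"name": "play_rows", "arguments": {"jaw": [85,85,85,85,85,85,85,85,85,85,85,85], "linear": [[0,0,0],[0,0,0.8],[0,0,1.8],[0,0,2.8],[0,0,3.6],[0,0,4.3],[0,0,4.9],[0,0,5.3],[0,0,5.5],[0,0,5.5],[0,0,5.5],[0,0,5.5]], "dr": [[0,0,6],[0,0,6],[0,0,6],[0,0,6],[0,0,6],[0,0,6],[0,0,6],[0,0,6],[0,0,6],[0,0,6],[0,0,6],[0,0,6]]}}

```text
clock: 9.45
eef_pos: [510.4, 290.0, 92.9]
ee_rot: [-0.0, 1.0, 0.0, 0.0]
ft_force: [0.4, 1.3, 0.1]
gripper_width: 0.993
gripper_force: 0.0
```

{"name": "play_rows", "arguments": {"jaw": [60,45,30,25,25,25,25,25,25,25], "linear": [[0,0,0],[0,0,0],[0,0,0],[0,0,0],[0,0,0],[0,0,0],[0,0,0],[0,0,0],[0,0,0],[0,0,0]], "dr": [[0,0,0],[0,0,0],[0,0,0],[0,0,0],[0,0,0],[0,0,0],[0,0,0],[0,0,0],[0,0,0],[0,0,0]]}}

```text
clock: 10.28
eef_pos: [510.3, 290.0, 92.8]
ee_rot: [-0.0, 1.0, 0.0, 0.0]
ft_force: [-1.3, -0.5, 6.3]
gripper_width: 0.391
gripper_force: 60.4
```

{"name": "play_rows", "arguments": {"jaw": [25,25,25,25,25,25,25,25,25,25,25,25], "linear": [[0,0,-0.3],[0,0,-0.8],[0,0,-1.5],[0,0,-2.3],[0,-0.3,-3.1],[0,-0.8,-3.9],[0,-1.5,-4.7],[0,-2.4,-5.3],[-0.1,-3.4,-5.6],[-0.2,-4.4,-5.7],[-0.3,-5.4,-5.7],[-0.4,-6.4,-5.7]], "dr": [[0,0,0],[0,0,0],[0,0,0],[0,0,0],[0,0,0],[0,0,0],[0,0,0],[0,0,0],[0,0,0],[0,0,0],[0,0,0],[0,0,0]]}}

```text
clock: 11.28
eef_pos: [521.4, 96.2, 263.7]
ee_rot: [-0.0, 1.0, 0.0, 0.0]
ft_force: [-0.0, 0.0, -2.6]
gripper_width: 0.388
gripper_force: 59.9
```

{"name": "play_rows", "arguments": {"jaw": [25,25,25,25,25,25,25,25,25,25,25,25], "linear": [[0,-1,0],[-0.1,-2,0],[-0.2,-3,0],[-0.3,-4,0],[-0.4,-5,0],[-0.5,-6,0],[-0.6,-7,0],[-0.6,-7.9,0],[-0.6,-8.6,0],[-0.6,-9.1,0],[-0.6,-9.27,0],[-0.6,-9.27,0]], "dr": [[0,0,0],[0,0,0],[0,0,0],[0,0,0],[0,0,0],[0,0,0],[0,0,0],[0,0,0],[0,0,0],[0,0,0],[0,0,0],[0,0,0]]}}

```text
clock: 12.28
eef_pos: [539.4, -181.4, 262.8]
ee_rot: [0.001, 1.0, 0.0, -0.001]
ft_force: [-0.2, 0.7, -2.5]
gripper_width: 0.392
gripper_force: 60.0
```

{"name": "play_rows", "arguments": {"jaw": [25,25,25], "linear": [[0,0,0],[0,0,0],[0,0,0]], "dr": [[0,0,0],[0,0,0],[0,0,0]]}}

```text
clock: 12.53
eef_pos: [540.1, -179.5, 263.2]
ee_rot: [-0.001, 1.0, 0.0, 0.0]
ft_force: [-0.3, 0.8, -1.2]
gripper_width: 0.388
gripper_force: 60.0
```

Run:
```python
from h import *
import pickle
s=manip.state(); print(s["eef_pos"],s["ee_rot"],s["joints"])
im=manip.capture("wrist")[:,:,::-1]; pickle.dump((s,im),open("s5.pkl","wb"))
im2=manip.capture("scene")[:,:,::-1]; im3=manip.capture("side")[:,:,::-1]; cv2.imwrite("pics/scene5.png",im2); cv2.imwrite("pics/side5.png",im3);cv2.imwrite("pics/wrist5.png",im)
m=manip.camera_model("wrist"); M=R.from_quat(s["ee_rot"]).as_matrix()
T=np.eye(4); T[:3,:3]=M; T[:3,3]=s["eef_pos"]; W=np.linalg.inv(T@m["hand_eye"])
def pw(P): q=m["mtx"]@(W[:3]@np.r_[P,1]); return (q[:2]/q[2]).round(1)
for P in [(522.2,-181.6,104.5),(445.4,-178.8,104.5),(516,-180,50),(450,-180,50),(483,-172,50),(483,-188,50)]: print(P,pw(P))
g=im.max(2)
n,l,st,ce=cv2.connectedComponentsWithStats((g<120).astype(np.uint8))
for i in range(1,n):
    if st[i,4]>12 and st[i,1]<260: print(st[i],ce[i].round(1),im[l==i].mean(0).round())
```

```text
[ 540.07657272 -179.54637083  263.18144889] [-5.32182642e-04  9.99999855e-01  7.73034577e-05  2.01428831e-05] [ 2.26906462e-02  2.16330495e-01 -2.84173718e-01 -1.75165741e-04
 -1.07024842e+00 -1.59233855e+00]
(522.2, -181.6, 104.5) [312.6 184.4]
(445.4, -178.8, 104.5) [316.4  75.2]
(516, -180, 50) [314.9 161.2]
(450, -180, 50) [314.8  84.3]
(483, -172, 50) [324.  124.2]
(483, -188, 50) [305.8 124.3]
[118   0  69  18 230] [152.2   7.7] [103. 105. 108.]
[   62     0   578   400 77599] [358.1 260.2] [58. 60. 60.]
[ 476    0   71   62 2144] [496.9  31.6] [67. 71. 35.]
[599   0  18  55 134] [607.2  29.3] [74. 79. 81.]
[217   3  32  18 497] [232.3  11.5] [34. 34. 34.]
[522  17  21  23 355] [531.6  27.6] [63. 68. 13.]
[283  20  57   4  86] [312.3  21.9] [78. 82. 84.]
[ 527   46  113  143 7492] [593.8 130.5] [50. 51. 50.]
[300  71  29  13 123] [314.3  78.2] [57. 60. 60.]
[ 298   86   29  103 1796] [313.  135.9] [87. 89. 89.]
[496 124  19  18 247] [504.9 132.7] [67. 72. 14.]
[ 294  252   47   37 1191] [314.2 269.9] [88. 93. 93.]
```

Run:
```python
from h import *
import pickle
s,im=pickle.load(open("s5.pkl","rb")); g=im.max(2).astype(int)
for v in range(66,200,3): print(v,' '.join(f"{x//10:2d}" for x in g[v,290:340]))
```

```text
66 23 23 23 23 23 23 23 23 24 24 24 24 24 24 24 24 24 24 24 24 24 24 24 24 24 24 24 24 24 24 24 24 24 24 24 24 24 24 24 24 24 24 24 24 24 24 24 24 24 24
69 24 24 24 24 24 24 23 23 24 24 24 24 24 24 24 24 24 24 24 24 24 24 24 24 25 25 25 24 24 24 24 24 24 24 24 24 24 24 24 24 24 24 24 24 24 24 24 24 24 24
72 24 24 24 24 24 24 24 24 24 23 23 23 23 23 23 23 24 23 23 24 24 24 10  1  2  2  2  0 12 25 24 24 24 24 24 24 24 24 24 24 24 24 24 24 24 24 24 24 24 24
75 23 24 24 24 24 24 24 24 23 23 23 23 23 23 23 23 24 23 24 24 24  3  2  3  3  3  3  3  1 14 25 24 24 23 23 24 24 24 24 24 24 23 24 24 24 24 24 24 24 24
78 23 23 23 24 24 24 24 24 24 23 24 24 24 23 23 24 24 23 12 13 14 14  2  2  3  3  3  2  9 21 25 24 24 24 24 24 24 24 24 24 24 24 24 24 24 24 24 24 24 24
81 23 23 23 24 24 23 23 13 14 13 10  7  6  6  6  5  6  6  6  7  7  7  7  8  8  8  8  8 11 10 10 10 10 10 10 11 15 15 14 14 16 21 24 24 24 24 24 24 24 24
84 24 24 23 12 13 14 14 14 14 14 14 14 14 14 14 15 15 15 15 15 15 15 15 15 15 15 15 15 15 15 15 15 15 14 19 25 25 25 25 25 24 24 24 24 24 24 24 24 24 24
87 24 24 24 13 14 14 14 14 14
[... 5117 characters left out ...]
  2  1  0 11 24 25 25 25 24 24 24 24 24 24 24 24 24 24 24 24 24 24 24 24 24 24 24 24
189 16 16 16 16 16 16 16 16 16 16 16 16 16 16 16 16 16 16 16 19 23 15 16 22 25 25 24 24 24 24 24 24 24 24 24 24 24 24 24 24 24 24 24 24 24 24 24 24 24 24
192 16 16 16 16 16 16 16 16 16 16 16 16 16 16 16 16 16 16 16 15 15 19 25 24 24 24 24 24 24 24 24 24 24 24 24 24 24 24 24 24 24 24 24 24 24 24 24 24 24 24
195 16 16 16 16 16 16 16 16 16 16 16 16 16 16 16 16 16 16 16 16 16 16 16 19 25 25 24 24 24 24 24 24 24 24 24 24 24 24 24 24 24 24 24 24 24 24 24 24 24 24
198 16 16 16 16 16 16 16 16 16 16 16 16 16 16 16 16 17 16 16 17 16 17 16 16 16 16 16 16 16 16 16 16 16 16 16 16 16 16 16 16 16 19 25 24 25 24 24 24 24 24
```

Run:
```python
from h import *
import pickle
s,im=pickle.load(open("s5.pkl","rb")); f=lambda u,v,z:onz("wrist",(u,v),z,s)[:2].round(1)
a,b=f(314.9,99,50),f(313.1,159,50); print("bar",a,b,"yaw",np.degrees(np.arctan2(*(b-a)[::-1])),"width",f(305.9,99,50)-f(323.8,99,50))
g=im.max(2)
for z,sl in [(104.5,(slice(66,80),slice(308,322))),(104.5,(slice(178,190),slice(305,320)))]:
    vv,uu=np.nonzero(g[sl]<45); u=uu+sl[1].start; v=vv+sl[0].start; print(u.min(),u.max(),v.min(),v.max(),"stub",f(u.mean(),v.mean(),z),"top edge",f(u.mean(),v.min(),z))
print("far post inner top",f(313,176,92)," bar ends",f(314,89,50),f(313,161,50))
```

```text
bar [ 461.8 -180. ] [ 513.9 -181.6] yaw -1.7590104425207844 width [  0.  -15.4]
311 318 71 79 stub [ 445.4 -179.9] top edge [ 442.8 -179.9]
309 314 178 188 stub [ 521.1 -182.5] top edge [ 517.2 -182.4]
far post inner top [ 518.9 -181.4]  bar ends [ 453.8 -180.7] [ 515.8 -181.7]
```

The bar is centred at (483.0, -180.6), yaw -1.8°. Stubs, post face and bar line all agree. Approach above it.

{"name": "play_rows", "arguments": {"jaw": [25,25,25,25,25,25,25,25,25,25,25,25], "linear": [[0.4,0,0],[1,-0.01,0],[1.6,-0.03,0],[1.9,-0.035,0],[1.9,-0.035,0.4],[1.9,-0.035,1],[1.9,-0.035,1.7],[1.9,-0.035,2.4],[1.9,-0.035,3],[1.9,-0.035,3.5],[1.9,-0.035,3.75],[1.9,-0.035,3.75]], "dr": [[0,0,0.5],[0,0,1],[0,0,1.8],[0,0,1.8],[0,0,1.8],[0,0,1.8],[0,0,1.8],[0,0,1.8],[0,0,1.8],[0,0,1.8],[0,0,1.8],[0,0,1.8]]}}

```text
clock: 13.68
eef_pos: [482.1, -181.3, 149.2]
ee_rot: [0.016, 1.0, 0.0, -0.001]
ft_force: [0.3, 0.5, -2.5]
gripper_width: 0.389
gripper_force: 59.9
```

{"name": "play_rows", "arguments": {"jaw": [25,25,25,25,25], "linear": [[0,0,0.1],[0,0,0.2],[0,0,0.3],[0,0,0.3],[0,0,0.3]], "dr": [[0,0,0],[0,0,0],[0,0,0],[0,0,0],[0,0,0]]}}

```text
clock: 14.1
eef_pos: [483.1, -181.5, 141.9]
ee_rot: [0.016, 1.0, -0.0, 0.0]
ft_force: [-0.3, 0.2, -2.9]
gripper_width: 0.389
gripper_force: 59.9
```

Run:
```python
from h import *
s=manip.state(); print(s["clock"],s["eef_pos"],R.from_quat(s["ee_rot"]).as_matrix().round(3).tolist(),s["ft_force"])
```

```text
14.1 [ 483.12900831 -181.50658557  141.89478452] [[-1.0, 0.031, 0.0], [0.031, 1.0, -0.0], [-0.0, -0.0, -1.0]] [-0.28888196  0.23060459 -2.90343141]
```

{"name": "play_rows", "arguments": {"jaw": [25,25,25,25,25], "linear": [[0,0.03,0.08],[0,0.03,0.15],[0,0.03,0.2],[0,0.03,0.2],[0,0.03,0.2]], "dr": [[0,0,0],[0,0,0],[0,0,0],[0,0,0],[0,0,0]]}}

```text
clock: 14.52
eef_pos: [483.0, -180.6, 135.5]
ee_rot: [0.016, 1.0, -0.0, -0.0]
ft_force: [0.1, -0.6, -2.4]
gripper_width: 0.386
gripper_force: 59.9
```

{"name": "play_rows", "arguments": {"jaw": [25,25,25,25], "linear": [[0,0,0.02],[0,0,0.04],[0,0,0.05],[0,0,0.05]], "dr": [[0,0,0],[0,0,0],[0,0,0],[0,0,0]]}}

```text
clock: 14.85
eef_pos: [483.2, -180.6, 134.8]
ee_rot: [0.016, 1.0, -0.0, 0.0]
ft_force: [-1.9, 1.5, 4.6]
gripper_width: 0.391
gripper_force: 60.9
```

Contact came at exactly the expected height. Release with a limited opening, then rise.

{"name": "play_rows", "arguments": {"jaw": [38,44,54,60,60,60,60,60,60,60,60,60], "linear": [[0,0,0],[0,0,0],[0,0,0],[0,0,0],[0,0,0],[0,0,-0.3],[0,0,-0.8],[0,0,-1.5],[0,0,-2.3],[0,0,-3.1],[0,0,-3.9],[0,0,-4.3]], "dr": [[0,0,0],[0,0,0],[0,0,0],[0,0,0],[0,0,0],[0,0,0],[0,0,0],[0,0,0],[0,0,0],[0,0,0],[0,0,0],[0,0,0]]}}

```text
clock: 15.85
eef_pos: [483.9, -180.8, 267.0]
ee_rot: [0.015, 1.0, -0.0, 0.002]
ft_force: [1.1, 0.3, 0.4]
gripper_width: 0.699
gripper_force: 0.0
```

{"name": "play_rows", "arguments": {"jaw": [60,60,60,60,60,60,60,60], "linear": [[0,0,-0.7],[0,0,-1.6],[0,0,-2.6],[0,0,-3.3],[0,0,-3.8],[0,0,-4],[0,0,-4],[0,0,-4]], "dr": [[0,0,0],[0,0,0],[0,0,0],[0,0,0],[0,0,0],[0,0,0],[0,0,0],[0,0,0]]}}

```text
clock: 16.52
eef_pos: [482.7, -180.5, 382.6]
ee_rot: [0.016, 1.0, 0.0, -0.0]
ft_force: [0.9, -0.3, -0.3]
gripper_width: 0.706
gripper_force: 0.0
```

Run:
```python
from h import *
import pickle
s=manip.state(); print(s["clock"],s["eef_pos"],s["joints"])
im=manip.capture("wrist")[:,:,::-1]; side=manip.capture("side")[:,:,::-1]; sc=manip.capture("scene")[:,:,::-1]; pickle.dump((s,im,side,sc),open("s6.pkl","wb"))
g=im.max(2).astype(int)
m=manip.camera_model("wrist"); T=np.eye(4); T[:3,:3]=R.from_quat(s["ee_rot"]).as_matrix(); T[:3,3]=s["eef_pos"]; W=np.linalg.inv(T@m["hand_eye"])
def pw(P): q=m["mtx"]@(W[:3]@np.r_[P,1]); return (q[:2]/q[2]).round(1)
c,sn=np.cos(-.031),np.sin(-.031)
for x,y in [(-30,-17),(-30,17),(30,17),(30,-17),(-14,0),(14,0)]: print("expected block top",x,y,pw((483+c*x-sn*y,-180.6+sn*x+c*y,92)))
a0=pw((483,-180.6,92)); u0,v0=a0.astype(int); print(a0)
for v in range(v0-50,v0+52,3): print(v,' '.join(f"{x//10:2d}" for x in g[v,u0-32:u0+32:1]))
# predicted handle in fixed views
for ang in (1.75,1.85,1.95,2.05):
    y=-270.6+180*np.cos(ang); z=108+180*np.sin(ang); print(ang,[(n,proj(n,(480+d,y,z)).round(1).tolist()) for n in("scene","side") for d in(-49,49)])
```

```text
16.5167 [ 482.69255981 -180.48435125  382.64522137] [ 2.32636331e-02  4.93709696e-02 -2.04055323e-01 -4.68174089e-04
 -1.31768788e+00 -1.62547586e+00]
expected block top -30 -17 [300.4 142.3]
expected block top -30 17 [330.2 142.3]
expected block top 30 17 [329.5 192.4]
expected block top 30 -17 [301.2 192.4]
expected block top -14 0 [315.3 156.2]
expected block top 14 0 [315.3 179.6]
[315.3 168. ]
118 25 25 25 25 25 25 25 25 25 25 25 25 25 25 25 25 25 25 25 25 24 24 24 24 24 24 24 24 24 24 24 24 24 24 24 24 24 24 24 25 25 25 25 25 25 25 25 25 20 18 18 18 18 18 18 18 18 19 19 19 19 19 19 19
121 25 25 25 25 25 25 25 25 25 25 25 25 25 25 25 25 25 25 25 25 24 24 24 24 24 24 24 24 24 24 24 24 24 24 24 24 24 24 24 24 25 25 25 25 25 25 25 25 25 18 18 18 18 18 18 18 18 18 19 19 19 19 19 19
124 25 25 25 25 25 25 25 25 25 25 25 25 25 25 25 25 24 24 24 24 24 24 24 24 24 24 24 24 24 24 24 24 24 24 24 24 24 24 24 24 24 24 24 25 25 25 25 25 25 17 18 18 18 18 18 18 19 21 18 19 19 19 19 19
127 25 25 25 25 25 25 25 25 25 24 24 25 25 25 25 25 24 24 24 24 24 25 25 17 17 17 17 17 17 17 17 17 17 17 17 1
[... 5705 characters left out ...]
7 17 17 17 17 17 17 17 17 17 17 17 17 17 17 17 17 17 17 17 17 17
217 11 11 10 11 11 11 10 10 10 10 11 11 10 10 10 11 11 11 10 10 11 11 11 11 11 10 10 10 10 10 10 11 11 11 11 11 11 11 11 11 11 10 11 11 11 11 11 11 11 11 11 11 11 11 11 11 11 11 11 11 11 11 10 10
1.75 [('scene', [200.3, 39.5]), ('scene', [165.8, 61.3]), ('side', [275.4, 227.9]), ('side', [355.2, 223.2])]
1.85 [('scene', [194.2, 39.1]), ('scene', [159.6, 60.6]), ('side', [275.8, 240.0]), ('side', [357.4, 235.0])]
1.95 [('scene', [188.5, 39.5]), ('scene', [153.9, 60.8]), ('side', [276.3, 253.4]), ('side', [359.6, 248.1])]
2.05 [('scene', [183.3, 40.7]), ('scene', [148.8, 61.8]), ('side', [276.8, 268.1]), ('side', [361.6, 262.4])]
```

The block is where it should be: its top and wells match the expected pixels to within 1 px. Next I'll measure the hood bar.

Run:
```python
from h import *
b=cv2.imread("pics/side0.png").max(2)//10; 
for v in range(246,266): print(v,*b[v,272:368:4])
print("scene")
for f in ("scene0","scene5"):
  a=cv2.imread(f"pics/{f}.png").max(2)//10
  for v in range(36,68,1): print(v,*a[v,144:200:2])
```

```text
246 6 6 8 8 8 8 9 7 8 7 7 7 8 7 8 7 7 13 13 13 13 12 12 12
247 9 8 8 8 8 8 9 8 7 8 7 7 7 8 7 7 7 13 13 13 12 12 13 12
248 9 8 8 8 8 8 8 7 7 7 7 7 7 7 7 6 13 12 12 12 12 12 13 12
249 8 8 8 8 8 8 8 7 7 7 7 6 7 8 9 14 14 16 15 15 15 15 14 11
250 7 7 7 8 7 7 6 8 9 10 12 17 15 16 16 16 15 15 15 15 15 15 15 13
251 7 9 10 11 13 17 16 16 15 16 15 15 15 15 15 16 16 16 16 16 16 16 15 20
252 8 14 16 16 15 15 15 15 15 15 15 15 16 16 16 17 16 16 15 14 14 14 13 19
253 8 14 16 16 16 16 16 16 16 16 16 15 15 15 14 14 13 13 13 13 13 12 11 18
254 10 14 17 17 17 16 15 15 14 13 13 13 13 13 13 13 12 12 12 12 12 11 10 19
255 20 16 15 14 14 13 13 13 13 12 12 12 12 12 11 11 11 11 11 10 10 10 8 19
256 18 14 13 13 13 12 12 12 11 11 11 11 11 10 10 9 9 9 8 8 8 8 6 18
257 18 13 12 11 11 11 11 10 10 10 9 9 9 8 8 7 6 7 7 7 7 8 5 18
258 18 12 10 9 9 8 9 8 8 8 8 7 7 7 6 6 5 5 6 6 7 8 12 17
259 18 10 7 7 7 7 6 7 7 7 7 7 6 5 5 8 13 12 16 21 18 8 20 16
260 18 13 6 5 5 5 5 6 6 9 8 12 17 16 21 21 20 20 19 19 10 8 19 16
261 18 12 6 5 8 13 12 16 20 20 19 19 19 19 19 19 17 19 19 18 10 8 19 16
262 18 16 6 21 21 21 20 20 19 18
[... 4146 characters left out ...]
13 13 13 14 13 13 13 13 13 14 6 1 1 1 1 1 1 1
59 5 5 5 6 10 11 9 7 9 13 13 14 13 14 13 13 13 13 13 14 9 1 1 1 1 1 1 1
60 5 5 5 6 7 9 6 9 13 14 14 14 13 14 13 13 14 13 13 13 9 1 1 1 1 1 1 1
61 5 5 5 6 6 6 6 12 13 14 14 14 14 13 13 13 13 13 13 13 10 1 1 1 1 1 1 1
62 5 5 5 5 6 6 9 13 13 14 14 14 14 14 13 13 13 14 13 13 11 1 1 1 1 1 1 1
63 5 5 5 5 6 6 10 13 13 14 14 14 13 14 13 13 13 13 14 14 12 1 1 1 1 1 1 1
64 5 5 5 5 5 7 9 13 14 13 13 13 13 13 13 13 13 13 14 14 14 2 1 1 1 1 1 1
65 5 5 5 5 5 7 9 12 14 13 13 13 13 14 14 13 13 13 13 14 14 5 1 1 1 1 1 1
66 5 5 5 5 5 6 9 10 13 13 14 13 13 14 14 14 14 13 14 14 14 5 1 1 1 2 1 1
67 5 5 5 5 5 6 8 10 13 14 14 14 14 14 14 14 14 14 14 14 14 8 1 1 1 1 1 1
```

Run:
```python
from h import *
c,d1=ray("side",(276,255.7)); _,d2=ray("side",(356,253.9)); n=np.cross(d1,d2)
P=[]
for uv in [(156,57),(164,52),(176,45.2),(180,43)]:
    e,f=ray("scene",uv); t=n@(c-e)/(n@f); P.append(e+t*f); print(uv,P[-1].round(1))
H=np.array([483-90*np.sin(.031),-180.6-90,108]); print(H)
for p in P:
    y=p[1]-(H[1]-np.tan(.031)*(p[0]-483)); print("r",np.hypot(y,p[2]-108),"ang",np.arctan2(p[2]-108,y))
a=1.978; h=np.array([np.sin(.031),np.cos(.031)]); print("model bar",H[:2]+180*np.cos(a)*h,108+180*np.sin(a))
```

```text
(156, 57) [ 515.7 -345.2  274.3]
(164, 52) [ 494.2 -344.6  274.9]
(176, 45.2) [ 461.9 -342.8  275.1]
(180, 43) [ 450.9 -342.1  275.1]
[ 480.21044684 -270.6         108.        ]
r 181.82304231892218 ang 1.9875045752551743
r 182.42795839283139 ang 1.9862592278595161
r 182.30121190454062 ang 1.9819688309806278
r 182.15669527645235 ang 1.9802696708412253
model bar [ 478.00087971 -341.85352557] 273.2817379722454
```

The two views agree with the hinge geometry: the bar is centred at (478,-343,274), hood angle ≈1.98. Move over the bar, then down around it.

{"name": "play_rows", "arguments": {"jaw": [60,60,60,60,60,60,60,60,60,60], "linear": [[0,-0.6,0],[0,-1.4,0],[0,-2.4,0],[0,-3.4,0],[0,-4.3,0],[0,-5,0],[0,-5.4,0],[0,-5.42,0],[0,-5.42,0],[0,-5.42,0]], "dr": [[0,0,0],[0,0,0],[0,0,0],[0,0,0],[0,0,0],[0,0,0],[0,0,0],[0,0,0],[0,0,0],[0,0,0]]}}

```text
clock: 17.5
eef_pos: [477.9, -342.6, 382.6]
ee_rot: [0.016, 1.0, 0.0, -0.0]
ft_force: [-0.9, 0.0, 0.8]
gripper_width: 0.701
gripper_force: 0.0
```

{"name": "play_rows", "arguments": {"jaw": [60,60,60,60,60,60,60,60], "linear": [[0,0,0.3],[0,0,0.7],[0,0,1.1],[0,0,1.5],[0,0,1.75],[0,0,1.87],[0,0,1.87],[0,0,1.87]], "dr": [[0,0,0],[0,0,0],[0,0,0],[0,0,0],[0,0,0],[0,0,0],[0,0,0],[0,0,0]]}}

```text
clock: 18.17
eef_pos: [478.2, -342.9, 327.3]
ee_rot: [0.015, 1.0, -0.0, 0.0]
ft_force: [-0.7, 0.7, 0.4]
gripper_width: 0.701
gripper_force: 0.0
```

Close on the bar.

{"name": "play_rows", "arguments": {"jaw": [50,40,30,22,17,13,8,8,8,8], "linear": [[0,0,0],[0,0,0],[0,0,0],[0,0,0],[0,0,0],[0,0,0],[0,0,0],[0,0,0],[0,0,0],[0,0,0]], "dr": [[0,0,0],[0,0,0],[0,0,0],[0,0,0],[0,0,0],[0,0,0],[0,0,0],[0,0,0],[0,0,0],[0,0,0]]}}

```text
clock: 19.0
eef_pos: [478.0, -343.3, 327.2]
ee_rot: [0.016, 1.0, -0.0, 0.0]
ft_force: [-0.3, -1.2, 1.7]
gripper_width: 0.117
gripper_force: 58.5
```

{"name": "play_rows", "arguments": {"jaw": [8,8,8,8,8,8,8,8,8,8,8,8], "linear": [[0,0.17,-0.07],[0,0.45,-0.17],[0,0.79,-0.28],[0,1.14,-0.365],[0,1.495,-0.43],[0,1.91,-0.48],[0,2.33,-0.495],[0,2.75,-0.485],[0,3.17,-0.445],[0,3.58,-0.375],[0,3.935,-0.29],[0,4.28,-0.19]], "dr": [[0,0,0],[0,0,0],[0,0,0],[0,0,0],[0,0,0],[0,0,0],[0,0,0],[0,0,0],[0,0,0],[0,0,0],[0,0,0],[0,0,0]]}}

```text
clock: 20.0
eef_pos: [482.2, -213.3, 332.5]
ee_rot: [0.015, 1.0, 0.0, 0.0]
ft_force: [2.7, -3.8, -1.0]
gripper_width: 0.115
gripper_force: 62.2
```

Run:
```python
import numpy as np
for a0,L in [(1.25,[1.21,1.15,1.09,1.03,.97,.91,.85,.79,.73,.67,.62,.58]),(.58,[.55,.5,.45,.4,.35,.3,.25,.2,.16,.12,.09,.07])]:
    print([[0,round(6*(np.cos(a)-np.cos(a0)),2),round(6*(np.sin(a0)-np.sin(a)),2)] for a in L])
```

```text
[[0, np.float64(0.23), np.float64(0.08)], [0, np.float64(0.56), np.float64(0.22)], [0, np.float64(0.88), np.float64(0.37)], [0, np.float64(1.2), np.float64(0.55)], [0, np.float64(1.5), np.float64(0.74)], [0, np.float64(1.79), np.float64(0.96)], [0, np.float64(2.07), np.float64(1.19)], [0, np.float64(2.33), np.float64(1.43)], [0, np.float64(2.58), np.float64(1.69)], [0, np.float64(2.81), np.float64(1.97)], [0, np.float64(2.99), np.float64(2.21)], [0, np.float64(3.13), np.float64(2.41)]]
[[0, np.float64(0.1), np.float64(0.15)], [0, np.float64(0.25), np.float64(0.41)], [0, np.float64(0.38), np.float64(0.68)], [0, np.float64(0.51), np.float64(0.95)], [0, np.float64(0.62), np.float64(1.23)], [0, np.float64(0.71), np.float64(1.52)], [0, np.float64(0.79), np.float64(1.8)], [0, np.float64(0.86), np.float64(2.1)], [0, np.float64(0.9), np.float64(2.33)], [0, np.float64(0.94), np.float64(2.57)], [0, np.float64(0.96), np.float64(2.75)], [0, np.float64(0.97), np.float64(2.87)]]
```

Low forces, so the arc is right. Continue.

{"name": "play_rows", "arguments": {"jaw": [8,8,8,8,8,8,8,8,8,8,8,8], "linear": [[0,0.23,0.08],[0,0.56,0.22],[0,0.88,0.37],[0,1.2,0.55],[0,1.5,0.74],[0,1.79,0.96],[0,2.07,1.19],[0,2.33,1.43],[0,2.58,1.69],[0,2.81,1.97],[0,2.99,2.21],[0,3.13,2.41]], "dr": [[0,0,0],[0,0,0],[0,0,0],[0,0,0],[0,0,0],[0,0,0],[0,0,0],[0,0,0],[0,0,0],[0,0,0],[0,0,0],[0,0,0]]}}

```text
clock: 21.0
eef_pos: [485.0, -120.2, 259.5]
ee_rot: [0.016, 1.0, 0.0, -0.0]
ft_force: [1.5, -2.0, 1.4]
gripper_width: 0.113
gripper_force: 63.4
```

{"name": "play_rows", "arguments": {"jaw": [8,8,8,8,8,8,8,8,8,8,8,8], "linear": [[0,0.1,0.15],[0,0.25,0.41],[0,0.38,0.68],[0,0.51,0.95],[0,0.62,1.23],[0,0.71,1.52],[0,0.79,1.8],[0,0.86,2.1],[0,0.9,2.33],[0,0.94,2.57],[0,0.96,2.75],[0,0.97,2.87]], "dr": [[0,0,0],[0,0,0],[0,0,0],[0,0,0],[0,0,0],[0,0,0],[0,0,0],[0,0,0],[0,0,0],[0,0,0],[0,0,0],[0,0,0]]}}

```text
clock: 22.0
eef_pos: [485.9, -91.6, 173.5]
ee_rot: [0.016, 1.0, 0.0, -0.0]
ft_force: [2.3, 3.0, 2.1]
gripper_width: 0.119
gripper_force: 64.3
```

{"name": "play_rows", "arguments": {"jaw": [8,8,8,8,8], "linear": [[0,0.005,0.1],[0,0.01,0.2],[0,0.01,0.3],[0,0.01,0.3],[0,0.01,0.3]], "dr": [[0,0,0],[0,0,0],[0,0,0],[0,0,0],[0,0,0]]}}

```text
clock: 22.42
eef_pos: [485.9, -91.3, 164.9]
ee_rot: [0.016, 1.0, 0.0, 0.0]
ft_force: [3.5, 4.0, -1.7]
gripper_width: 0.118
gripper_force: 64.8
```

{"name": "play_rows", "arguments": {"jaw": [8,8,8,8,8], "linear": [[0,0,0.04],[0,0,0.08],[0,0,0.12],[0,0,0.12],[0,0,0.12]], "dr": [[0,0,0],[0,0,0],[0,0,0],[0,0,0],[0,0,0]]}}

```text
clock: 22.83
eef_pos: [485.9, -91.2, 161.5]
ee_rot: [0.016, 1.0, 0.0, 0.0]
ft_force: [2.1, 4.3, -0.7]
gripper_width: 0.114
gripper_force: 64.9
```

{"name": "play_rows", "arguments": {"jaw": [8,8,8,8,8], "linear": [[0,0,0.05],[0,0,0.1],[0,0,0.13],[0,0,0.13],[0,0,0.13]], "dr": [[0,0,0],[0,0,0],[0,0,0],[0,0,0],[0,0,0]]}}

```text
clock: 23.25
eef_pos: [486.0, -91.3, 159.8]
ee_rot: [0.015, 1.0, 0.0, 0.001]
ft_force: [-7.8, 9.0, 25.0]
gripper_width: 0.123
gripper_force: 67.6
```

The hood is on its stops (25 N). Ease off, open, and rise clear.

{"name": "play_rows", "arguments": {"jaw": [8,8,16,24,32,40,40,40,40,40,40,40], "linear": [[0,0,-0.06],[0,0,-0.06],[0,0,-0.06],[0,0,-0.06],[0,0,-0.06],[0,0,-0.06],[0,0,-0.06],[0,0,-0.3],[0,0,-0.8],[0,0,-1.5],[0,0,-2.3],[0,0,-3.1]], "dr": [[0,0,0],[0,0,0],[0,0,0],[0,0,0],[0,0,0],[0,0,0],[0,0,0],[0,0,0],[0,0,0],[0,0,0],[0,0,0],[0,0,0]]}}

```text
clock: 24.25
eef_pos: [485.5, -91.7, 252.1]
ee_rot: [0.016, 1.0, -0.0, -0.0]
ft_force: [0.1, 0.5, 0.0]
gripper_width: 0.469
gripper_force: 0.0
```

{"name": "play_rows", "arguments": {"jaw": [40,40,40,40,40,40,40,40,40,40,40,40], "linear": [[0,0,-0.8],[0,0.5,-1.7],[0,1.2,-2.6],[0,2,-3.2],[0,3,-3.5],[0,4,-3.5],[0,5,-3.5],[0,5.7,-3.5],[0,6,-3.5],[0,6,-3.5],[0,6,-3.5],[0,6,-3.5]], "dr": [[0,0,0],[0,0,0],[0,0,0],[0,0,0],[0,0,0],[0,0,0],[0,0,0],[0,0,0],[0,0,0],[0,0,0],[0,0,0],[0,0,0]]}}

```text
clock: 25.25
eef_pos: [491.4, 87.7, 355.9]
ee_rot: [0.016, 1.0, -0.0, -0.0]
ft_force: [-0.6, -0.0, 0.4]
gripper_width: 0.473
gripper_force: 0.0
```

Run:
```python
from h import *
s=manip.state(); print(s["clock"],s["eef_pos"],s["ft_force"])
im=manip.capture("side")[:,:,::-1]; cv2.imwrite("pics/side7.png",im); g=im.max(2).astype(int)//10
for a in (0,.03,.06):
    y=-270.6+180*np.cos(a); z=108+180*np.sin(a); print(a,proj("side",(437,y,z)).round(1),proj("side",(535,y,z)).round(1))
p=proj("side",(486,-90.6,108)).astype(int); 
for v in range(p[1]-16,p[1]+18): print(v,*g[v,p[0]-48:p[0]+52:5])
```

```text
25.25 [491.37023586  87.66719623 355.91179478] [-0.62574035 -0.02000242  0.35879078]
0 [282.6 228.9] [335.1 225.8]
0.03 [282.5 226.7] [335.1 223.5]
0.06 [282.3 224.5] [335.2 221.4]
211 9 9 8 8 7 8 8 9 6 6 6 5 4 3 7 8 13 13 13 12
212 9 7 8 8 7 8 8 9 6 7 6 5 4 3 7 8 7 13 12 12
213 7 8 8 8 7 8 9 8 6 7 6 4 4 4 8 8 7 12 12 13
214 8 6 5 6 7 9 8 7 6 6 6 5 4 3 8 7 8 13 12 13
215 6 7 7 7 7 8 8 9 9 6 5 5 4 3 8 8 8 13 12 12
216 6 7 7 6 7 8 8 9 9 6 6 5 5 3 8 8 7 7 12 12
217 6 7 7 7 8 8 8 8 9 6 6 5 4 3 7 8 8 8 13 12
218 7 7 6 6 8 8 8 9 9 6 6 5 4 5 7 7 8 8 13 12
219 6 7 7 7 8 8 8 8 9 7 6 5 4 8 8 7 8 8 8 13
220 7 7 7 7 7 8 8 14 8 9 6 5 6 8 7 8 8 8 8 12
221 7 7 9 14 7 8 7 13 13 14 15 12 8 8 7 8 8 9 8 13
222 5 13 13 13 7 8 13 13 13 13 14 14 8 7 7 7 8 8 8 13
223 13 14 13 13 7 7 12 13 13 13 12 13 8 10 11 14 8 8 8 7
224 13 13 10 13 7 6 12 12 13 13 11 16 15 15 16 16 8 8 8 8
225 14 10 5 13 6 16 14 14 14 15 16 16 16 16 15 14 8 9 9 9
226 14 5 5 13 12 16 16 16 15 14 14 13 13 12 12 13 8 8 9 9
227 14 3 5 15 12 13 13 12 12 12 11 11 11 10 9 14 8 8 9 9
228 14 9 4 14 12 15 11 11 10 9 9 8 7 6 6 15 8 8 8 9
229 14 14 15 14 4 15 7 8 8 8 8 7 6 5 6 15 8 8 8 9
230 14 14 14 15 12 15 6 6 7 8 10 10 8 8 8 15 8 8 8 9
231 14 15 12 7 13 15 9 11 13 14 14 14 8 8 8 15 8 9 9 8
232 9 7 4 5 13 15 13 13 12 12 10 13 8 8 8 15 8 9 9 9
233 5 5 6 6 12 15 13 13 12 9 7 13 8 8 8 15 8 9 9 9
234 5 6 5 5 13 15 12 12 12 7 8 13 8 8 8 15 8 8 9 9
235 6 5 5 5 12 15 13 12 13 6 7 14 8 8 8 15 8 8 9 9
236 5 6 5 5 12 15 13 13 13 12 7 14 8 8 8 15 8 8 9 9
237 5 6 5 5 13 15 12 12 13 14 14 14 8 8 8 14 8 8 9 9
238 5 6 5 6 13 15 12 13 14 14 14 14 8 8 8 14 8 8 9 9
239 5 5 5 5 13 15 13 13 8 10 10 13 8 8 8 14 7 9 9 9
240 6 6 5 5 14 15 13 12 7 7 7 7 8 8 7 13 8 9 8 9
241 6 5 6 6 13 15 13 13 7 8 8 7 14 8 8 13 8 9 9 9
242 5 5 5 5 13 15 12 13 7 8 8 8 7 8 8 12 8 8 9 9
243 5 5 5 6 14 15 13 12 7 8 8 7 7 8 8 12 8 8 8 9
244 5 6 6 5 14 15 13 13 8 8 8 7 7 14 9 10 11 13 15 9
```

The side image puts the bar within about 1 px of where it sits at angle 0, and the arm is clear. Hand in.

```bash
python3 -c "
from rig import manip
print(manip.sign_off())"
```

```text
the job is handed in; nothing more can be done
None
```

The job is handed in: the block stands centred on the heater bar after a let-go on the tile, and the hood was lowered gently onto its stops with the arm clear; the final check came from force readings and camera pixels, and no verdict came back.

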